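# Open the hardener canister at the glue bench

### The arm

A 6-joint arm with a two-finger parallel gripper is mounted at the origin on the work surface. World frame = base frame: x ahead of the robot, y to its left, z up, the work surface at z = 0. Lengths are in mm, angles in rad, forces in N, time in s.
With the tool pointing down it reaches from about 250 to 775 mm from the base axis. Payload 8.9 kg.
Tool frame: the origin (TCP) lies between the finger pads, 19 mm behind the fingertips; this is the grasp point; z points along the fingers, y is the line along which they close (so a half turn about z gives the same grasp; the last joint's range is limited). The gripper opens to 85 mm and grips with 20 to 120 N. Pads are 22 mm wide; open, the fingers measure 114 mm over their backs; the gripper's body (76 mm by 85 mm) begins 54 mm behind the grasp point. The pads swing forward as they close: fully open they stand 13 mm farther back than shut.
Start: joints at [-1.388, 0.291, -0.153, 1.127, 0, 1.431], TCP at [166.046, -498.049, 250.005] pointing down, gripper open.
Joint ranges: [-2.52, 2.52], [-0.91, 1.74], [-1.3, 1.37], [-1.96, 2.02], [-1.52, 1.47], [-3.14, 3.14]. Speed limits (rad/s): [2.22, 2.22, 2.79, 3.14, 3.14, 3.14].

### API

Orientations are given as a unit quaternion [w, x, y, z].
In Python, from cell import r gives the robot as it stands. Calls block until the motion is done:
- r.goto(position, orientation): joint-space move of the TCP to a pose.
- r.move_linear(position, orientation=None, max_speed=150): straight line of the TCP; orientation=None keeps the orientation; max_speed is the mean speed in mm/s.
- r.move_j(angles): joint-space move.
- r.gripper_to(opening): opening from 0.0 (shut) to 1.0 (fully open); the grip force is fixed at half the most; returns when the fingers have stopped.
- r.hold(seconds).
- r.solve_ik(position, orientation): joint angles nearest the present ones, or None.
- r.observe(): the state.
- r.grab_frame(name): name is "side" or "top" or "wrist"; returns a dict with "pixels" (420x560x3 uint8, red, green, blue), "fx", "fy", "cx", "cy" (pixels), "distortion" ([k1, k2, p1, p2, k3] as OpenCV has them; the pictures are not rectified), "R" (3x3) and "t" (3): a world point X has camera coordinates R X + t; the wrist camera has in their place "T_tool_cam" (4x4, takes a point from camera to tool coordinates, whose origin is the TCP and whose axes are the flange's). Camera axes: x right, y down, z forward; pixel columns grow to the right and rows downward; lengths in mm; the calibration is good to about 2 mm. A picture is of the moment at which its call begins: read the wrist's pose just before it. There is no depth.
A pose or a line that the arm cannot do raises r.Unreachable and nothing moves.
- r.close_job(): hands the job in; it is judged then, once.
The state is a dict: "time_s": time; "joint_positions": joint angles; "joint_vel": joint speeds; "joint_torque": joint torques, N m; "tool_pos": TCP position; "ee_rot": TCP orientation; "force": force on the tool from outside, world axes, zero at the start; "moment": the same for the moment, N m; "grip_width": opening from 0.0 (shut) to 1.0 (fully open); "gripper_force": force on a finger pad.
Only numpy, scipy, OpenCV 4.12 (cv2) and the standard library are available. Lean on these libraries where they do the work, as an engineer would, in place of code of your own. Each camera call takes 0.05 s, during which the arm holds its last target. There are 200 camera calls.

### The job

Take the push-tab safety cap off the blue hardener canister in the clamp: squeeze both red side tabs fully in without crushing the cap, keep them in and turn the cap anticlockwise (seen from above) without forcing it, until it comes up against its open stop, then lift it straight off. Set it down gently in the steel drip tray, open side down and lying flat, and let go of it. Leave the amber bottle, the beech blank and the wrench where they are.

Things in the scene. Friction and masses are not known exactly. Their poses are not given: they have to be found in the camera images.
- cap: White ribbed cap, 53 mm across, 66 mm over its tabs, 35 mm high, about 90 g. Origin: centre of its underside, 1 mm above the canister's shoulder; z up. Red tabs at its +y and -y sides; a red bar on top joins them. 1 mm side play on the neck. Two lugs inside it hook under two neck lugs; a sprung liner (6 N, 2 mm travel) pushes it up against them: a slight drag.
- tabs (a point): Point on the cap's axis, 26 mm above its underside, 9 mm below its top: the height to grip the tabs. Axes as the cap's: tabs at +y and -y, so the fingers close along its y. With the TCP here the fingertips pass 1 mm above the locking lugs on the shoulder; 2 to 4 mm higher is better. Anticlockwise is a growing yaw about z. Over 40 N per finger would crush the cap; 20 to 25 N holds it well.
- tab_a (a joint): Red ribbed push tab at the cap's +y side. 0 m: sprung out; 0.0045 m: fully in. Its flat face is 22 mm wide (along the cap's x), from 8 to 30 mm above the cap's underside. The outer faces of the two tabs are 66 mm apart when out, 57 mm when fully in. Each springs out by itself: 4 N to start it, 9.5 N to hold it fully in. Below about 3.5 mm its dog catches on a locking lug of the canister.
- tab_b (a joint): The like tab at the cap's -y side; 0 m out, 0.0045 m fully in. A gripper off centre presses one tab before the other and pushes the cap sideways (about 10 N per mm): centre it by the side force.
- station: Aluminium stand with black clamp, fixed; it holds the blue canister (80 mm dia., shoulder 127 mm above the bench, neck to 157 mm). Origin: on the canister's axis at bench level; z up. Upright plate (130 mm wide, top at 112 mm) 64 to 76 mm from the axis on its +x side. The canister is clamped at any angle, so the stand's axes do not tell how far the cap must turn: see shoulder_axis.
- shoulder_axis (a point): Centre of the canister's shoulder. Two blue locking lugs, 7 mm high, stand on it 30 to 36 mm from the axis. From its start the cap turns 0.6 to 1.5 rad (varies) to a hard open stop; the lugs let go only in the last 0.1 rad before it. At the stop the torque climbs about 0.2 N m in 0.03 rad; over 0.4 N m, or pulling up hard before it is free, forces the cap. Ease off a little to lift.
- tray: Steel drip tray, fixed, 180 x 170 mm, rim 18 mm high, walls and floor 3 mm thick. Origin: centre of its underside on the bench, so the floor is 3 mm above it; z up.
- tote: Yellow off-cut tote with wood pieces, fixed, 170 x 150 mm, up to 80 mm high. Origin: centre of its underside; z up. Tray and tote may change sides.
- cleaner: Amber bottle, 60 mm dia., 150 mm high, standing loose. Origin: centre of its underside; z up. Leave it alone.
- blank: Planed beech blank, loose, 50 x 150 x 45 mm (x, y, z). Origin: centre of its underside. Leave it alone.
- wrench: Steel open-ended wrench lying loose, 130 mm long along its x. Origin: centre of its underside. Leave it alone.
Not all that is in view belongs to the job. There is more than one size of the station; the one meant has the size given above.

How it is judged:
By the outcome, as a careful person would: the job done as asked, in the order asked, and still so for the second after the job is handed in, with the robot touching nothing.
It also fails if it takes over 67 s, if anything falls off the work surface, if the arm or the gripper's body presses on something with over 40 N, if the wrist force passes 120 N, or if a joint passes its speed limit or range.

## Working session

There is one attempt and no reset: what is moved stays moved. The work goes in short steps, each a Python script; the robot and the scene stay as the last script left them, time stands still between calls to the robot, and variables do not carry over. Pictures are saved under pics/ and viewed, at most 10 in all, crops included, and the job is handed in when it is done.

```bash
ls; mkdir -p pics; python3 - <<'E'
from cell import r
import cv2,numpy as np
for n in("top","side"):
    f=r.grab_frame(n); cv2.imwrite(f"pics/{n}0.png",f["pixels"][:,:,::-1])
    print(n,f["fx"],f["fy"],f["cx"],f["cy"],f["distortion"],np.array(f["R"]).round(4).tolist(),np.array(f["t"]).round(1).tolist())
o=r.observe();print(o)
E
```

```text
pics
top 439.5474073446229 439.5474073446229 285.35409112692935 210.44845766312727 [-0.10968075  0.          0.          0.          0.        ] [[-0.0084, -1.0, -0.0035], [-0.9846, 0.0089, -0.1744], [0.1744, 0.0019, -0.9847]] [21.7, 568.1, 914.0]
side 523.0340903424603 523.0340903424603 277.23413466701106 211.05878941071697 [-0.14952915  0.          0.          0.          0.        ] [[-0.9506, -0.3102, 0.0083], [-0.1803, 0.5304, -0.8283], [0.2525, -0.7889, -0.5602]] [523.1, 193.9, 935.6]
{'time_s': 0.1, 'joint_positions': array([-1.38827200e+00,  2.91244007e-01, -1.54046653e-01,  1.12672462e+00,
       -1.49243585e-05,  1.43146871e+00]), 'joint_vel': array([ 3.14890046e-04, -1.36821328e-03, -1.75248250e-04, -9.93466808e-05,
        1.06630812e-03,  1.05721554e-03]), 'joint_torque': array([ 1.36820894e-03, -5.37977135e+01,  3.31919289e+01,  9.29505564e-03,
       -1.54170511e-04,  1.86021396e-05]), 'tool_pos': array([ 165.98562495, -497.66770895,  249.48087593]), 'ee_rot': array([-6.09174257e-04,  9.87079152e-01,  1.60232259e-01, -2.06231269e-05]), 'force': array([0.42074208, 0.13450191, 0.21941403]), 'moment': array([0.04410997, 0.00723113, 0.00041101]), 'gripper_force': 0.0, 'grip_width': 1.0001710683258553}
```

View pics/top0.png

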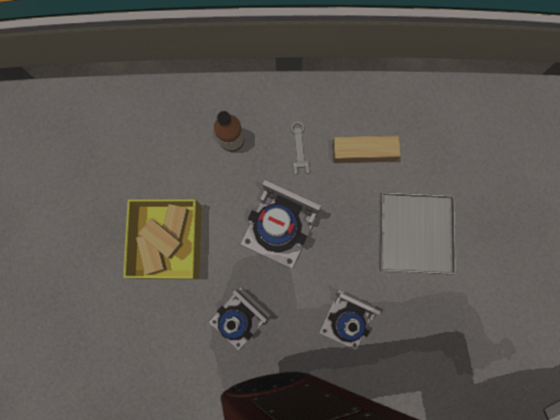

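View pics/side0.png

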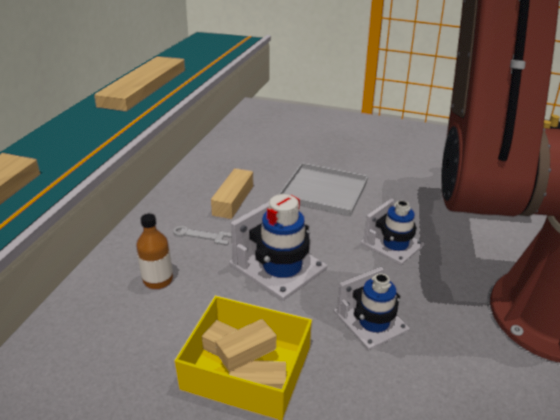

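The capped station is at pixel (277,222) in the top view, the tray at (418,233) on the right, the tote on the left, and two small decoy stations lie in front. Next I localise the cap and enlarge it.

```bash
cat > h.py <<'E'
from cell import r
import cv2,numpy as np
from scipy.spatial.transform import Rotation as Ro
def ray_plane(f,uv,z,R=None,t=None):
    """pixels -> world points on the plane at height z"""
    R=np.array(f["R"]) if R is None else R; t=np.array(f["t"]) if t is None else t
    K=np.array([[f["fx"],0,f["cx"]],[0,f["fy"],f["cy"]],[0,0,1]])
    p=cv2.undistortPoints(np.array(uv,float).reshape(-1,1,2),K,np.array(f["distortion"])).reshape(-1,2)
    d=np.c_[p,np.ones(len(p))]@R; c=-R.T@t
    return c+d*((z-c[2])/d[:,2])[:,None]
def wq(o): return Ro.from_quat(np.roll(o["ee_rot"],-1))
def wrist():
    """wrist frame with world R,t of the camera"""
    o=r.observe(); f=r.grab_frame("wrist"); T=np.eye(4); T[:3,:3]=wq(o).as_matrix(); T[:3,3]=o["tool_pos"]
    M=np.linalg.inv(T@np.array(f["T_tool_cam"])); f["R"]=M[:3,:3]; f["t"]=M[:3,3]; return f
def quat(yaw):
    """tool down, tool y (closing line) along world angle yaw (mod pi)"""
    y=np.array([np.cos(yaw),np.sin(yaw),0]); z=np.array([0,0,-1.]); x=np.cross(y,z)
    return np.roll(Ro.from_matrix(np.c_[x,y,z]).as_quat(),1)
E
python3 - <<'E'
from h import *
f=r.grab_frame("top")
print("cap",ray_plane(f,[(277,222)],163).round(1))
print("tray rim",ray_plane(f,[(381,194),(453,195),(455,273),(381,272)],18).round(1).tolist())
print("blank top",ray_plane(f,[(334,138),(399,138),(399,158),(334,160)],45).round().tolist())
c=f["pixels"][170:280,230:330,::-1]; cv2.imwrite("pics/c1.png",cv2.resize(c,None,fx=5.4,fy=5.4,interpolation=cv2.INTER_CUBIC))
w=r.grab_frame("wrist");print(np.array(w["T_tool_cam"]).round(3).tolist(),w["fx"])
E
```

```text
cap [[525.8  32.8 163. ]]
tray rim [[610.2, -202.7, 18.0], [606.8, -371.8, 18.0], [427.5, -363.7, 18.0], [432.8, -194.9, 18.0]]
blank top [[736.0, -96.0, 45.0], [736.0, -245.0, 45.0], [688.0, -242.0, 45.0], [684.0, -94.0, 45.0]]
[[0.0, -0.959, -0.282, 71.83], [1.0, 0.0, -0.0, -0.259], [0.0, -0.282, 0.959, -123.876], [0.0, 0.0, 0.0, 1.0]] 353.7480053647537
```

View pics/c1.png

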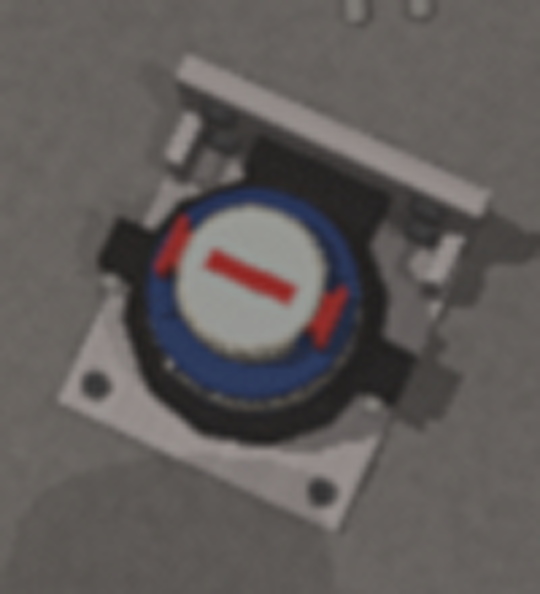

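```bash
python3 - <<'E'
from h import *
for k in (0,1):
    for dy in (0,.8,1.6):
        s=r.solve_ik([526,33,260],quat(1.18+k*np.pi+dy)); print(k,dy,None if s is None else np.round(s,2))
E
```

```text
0 0 [-0.08  0.29 -0.13  1.15  0.    0.31]
0 0.8 [-0.08  0.29 -0.13  1.15  0.   -0.49]
0 1.6 [-0.08  0.29 -0.13  1.15  0.   -1.29]
1 0 [-0.08  0.29 -0.13  1.15  0.   -2.83]
1 0.8 [-0.08  0.29 -0.13  1.15  0.    2.66]
1 1.6 [-0.08  0.29 -0.13  1.15  0.    1.86]
```

```bash
python3 - <<'E'
from h import *
r.goto([526,33,270],quat(1.18)); r.hold(.3)
f=wrist(); cv2.imwrite("pics/w1.png",f["pixels"][:,:,::-1]); o=r.observe()
print(o["time_s"],o["tool_pos"],o["force"],o["moment"])
np.savez("w1.npz",**{k:np.array(f[k]) for k in("pixels","fx","fy","cx","cy","distortion","R","t")})
E
```

```text
2.8417 [526.02570697  32.76580435 269.98150247] [ 0.3723107   0.00154599 -0.13740373] [ 0.00093107 -0.01487433  0.03504425]
```

View pics/w1.png

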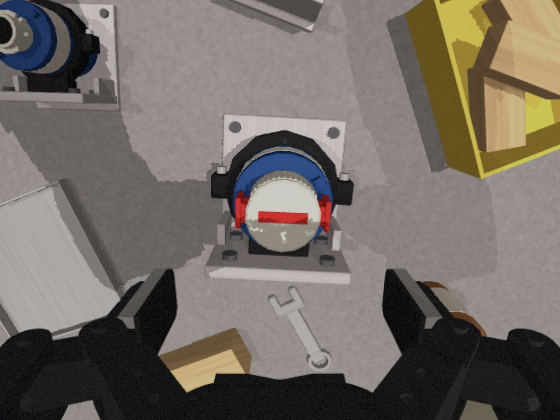

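Wrist view: cap top centred near (283,213), bar about (258–308, 218), tabs at (240,212) and (326,212), all clear of the fingers.

```bash
python3 - <<'E'
from h import *
f=dict(np.load("w1.npz")); p=f["pixels"].astype(int)
m=((p[:,:,0]>100)&(p[:,:,1]<60)&(p[:,:,2]<60)).astype(np.uint8); m[:170]=0;m[260:]=0;m[:,:200]=0;m[:,360:]=0
n,l,s,c=cv2.connectedComponentsWithStats(m)
for i in range(1,n):
    if s[i,4]<20: continue
    y,x=np.nonzero(l==i); w=ray_plane(f,np.c_[x,y],163 if 250<c[i][0]<310 else 158)
    v=np.linalg.eigh(np.cov(w[:,:2].T))[1][:,-1]
    print(s[i],c[i].round(1),w.mean(0).round(1),"axis",round(np.arctan2(v[1],v[0])%np.pi,3))
g=p.min(2); m=((g>110)).astype(np.uint8); m[:165]=0;m[255:]=0;m[:,:240]=0;m[:,325:]=0
crop=f["pixels"][160:265,215:350,::-1]; cv2.imwrite("pics/c2.png",cv2.resize(crop,None,fx=5.6,fy=5.6,interpolation=cv2.INTER_CUBIC))
E
```

```text
[235 191  14  37 313] [239.8 209.2] [512.7   8.9 158. ] axis 2.635
[318 195  13  38 296] [325.1 213.5] [538.3  62.6 158. ] axis 2.816
[258 212  49  12 497] [282.6 217.3] [528.   34.7 163. ] axis 1.13
```

View pics/c2.png

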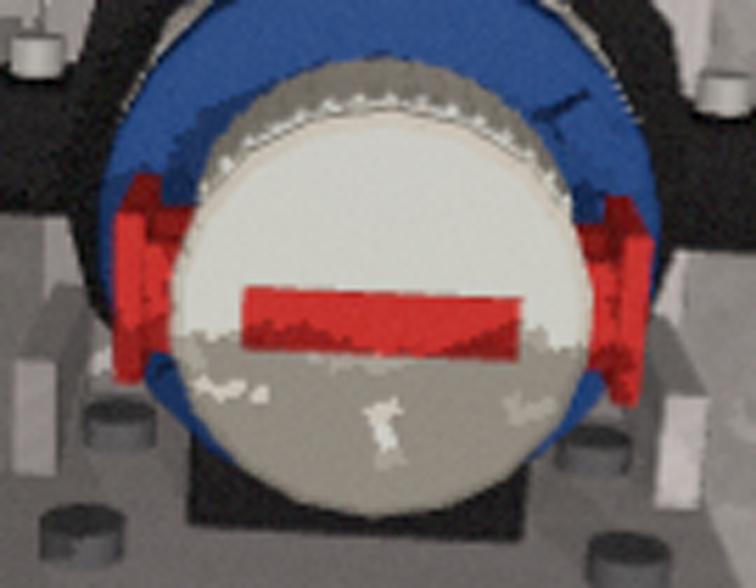

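```bash
cat >> h.py <<'E'
def u(yaw): return np.array([np.cos(yaw),np.sin(yaw),0])
def st(yaw,msg=""):
    o=r.observe(); F=np.array(o["force"]); y=u(yaw); x=np.array([-y[1],y[0],0])
    print(msg,"t%.2f w%.4f g%.1f Fy%.2f Fx%.2f Fz%.2f Mz%.3f"%(o["time_s"],o["grip_width"],o["gripper_force"],F@y,F@x,F[2],o["moment"][2]),np.round(o["tool_pos"],1)); return o
E
python3 - <<'E'
from h import *
Y=1.128; c=np.array([527.3,34.5,0])
r.goto(c+[0,0,215],quat(Y)); r.move_linear(c+[0,0,157.5],quat(Y),max_speed=60); r.hold(.2); st(Y,"base")
for w in (.80,.79,.78,.77,.76,.75):
    r.gripper_to(w); r.hold(.15); o=st(Y,w)
    if o["gripper_force"]>6 : break
E
```

```text
base t4.48 w1.0009 g0.0 Fy-0.08 Fx-0.26 Fz-0.28 Mz0.004 [527.5  34.5 157.8]
0.8 t4.95 w0.7975 g0.0 Fy0.03 Fx0.06 Fz-0.61 Mz-0.012 [527.3  34.5 157.5]
0.79 t5.32 w0.7920 g0.0 Fy0.19 Fx0.26 Fz0.22 Mz0.054 [527.3  34.5 157.5]
0.78 t5.68 w0.7782 g0.0 Fy-0.05 Fx-1.32 Fz0.60 Mz-0.055 [527.3  34.5 157.5]
0.77 t6.05 w0.7749 g4.0 Fy-1.18 Fx1.66 Fz2.33 Mz0.029 [527.3  34.5 157.6]
0.76 t6.42 w0.7674 g4.5 Fy0.19 Fx1.54 Fz5.25 Mz-0.004 [527.4  34.5 157.7]
0.75 t6.78 w0.7504 g5.0 Fy0.66 Fx1.87 Fz5.66 Mz-0.013 [527.4  34.6 157.8]
```

```bash
python3 - <<'E'
from h import *
Y=1.128
for w in (.73,.71,.69,.68,.675,.67,.665,.66,.655):
    r.gripper_to(w); r.hold(.1); o=st(Y,w)
    if o["gripper_force"]>16: break
E
```

```text
0.73 t7.10 w0.7293 g6.0 Fy0.46 Fx1.71 Fz5.72 Mz-0.026 [527.4  34.6 157.8]
0.71 t7.42 w0.7125 g7.0 Fy-0.47 Fx1.69 Fz7.68 Mz-0.019 [527.4  34.6 157.9]
0.69 t7.73 w0.6903 g8.0 Fy-0.33 Fx2.47 Fz7.85 Mz0.072 [527.5  34.5 158. ]
0.68 t8.05 w0.6802 g8.5 Fy0.18 Fx1.57 Fz9.01 Mz0.036 [527.5  34.6 158.1]
0.675 t8.37 w0.6815 g8.7 Fy-0.09 Fx2.18 Fz9.89 Mz0.025 [527.5  34.6 158.2]
0.67 t8.68 w0.6755 g9.0 Fy0.21 Fx2.71 Fz9.38 Mz0.093 [527.5  34.6 158.2]
0.665 t9.00 w0.6633 g9.4 Fy0.21 Fx2.65 Fz10.09 Mz0.092 [527.5  34.5 158.2]
0.66 t9.32 w0.6628 g12.2 Fy-1.81 Fx2.82 Fz12.59 Mz0.085 [527.5  34.5 158.3]
0.655 t9.63 w0.6587 g18.3 Fy-1.95 Fx3.69 Fz14.58 Mz-0.008 [527.5  34.4 158.5]
```

```bash
cat >> h.py <<'E'
def yaw(o): y=wq(o).as_matrix()[:,1]; return np.arctan2(y[1],y[0])
E
python3 - <<'E'
from h import *
Y=1.128
r.gripper_to(.651); r.hold(.1); st(Y,"grip")
p=np.array([527.3,34.5,158.3]); r.move_linear(p,quat(Y)); r.hold(.1); st(Y,"raised")
for i in range(1,6):
    a=Y+.04*i; r.move_linear(p,quat(a)); r.hold(.05); o=st(a,"%.3f act %.3f"%(a,yaw(r.observe())))
    if abs(o["moment"][2])>.22 or o["gripper_force"]>34: break
E
```

```text
grip t9.95 w0.6513 g23.1 Fy-2.01 Fx3.49 Fz14.73 Mz0.074 [527.5  34.4 158.6]
raised t10.30 w0.6559 g21.6 Fy-0.60 Fx0.88 Fz6.37 Mz0.013 [527.5  34.5 158.8]
1.168 act 1.168 t10.60 w0.6542 g21.6 Fy-0.31 Fx1.33 Fz6.76 Mz0.043 [527.6  34.4 158.8]
1.208 act 1.208 t10.90 w0.6591 g21.6 Fy-0.42 Fx1.11 Fz6.52 Mz0.035 [527.7  34.4 158.8]
1.248 act 1.248 t11.20 w0.6576 g21.5 Fy-1.28 Fx0.94 Fz6.89 Mz0.093 [527.8  34.4 158.8]
1.288 act 1.288 t11.50 w0.6585 g21.5 Fy0.10 Fx0.88 Fz7.34 Mz0.048 [527.9  34.4 158.8]
1.328 act 1.328 t11.80 w0.6574 g21.5 Fy-0.19 Fx0.18 Fz6.78 Mz0.083 [527.9  34.4 158.8]
```

```bash
python3 - <<'E'
from h import *
p=np.array([527.3,34.5,158.3]); a=1.328; a0=1.128
def mz():
    v=[]
    for _ in range(4): v.append(r.observe()["moment"][2]); r.hold(.02)
    return np.mean(v)
while a<a0+1.58:
    a+=.04 if a<a0+.50 else .022
    r.move_linear(p,quat(a)); m=mz()
    if abs(m)>.08 or int(round((a-a0)*1000))%4==0: o=st(a,"%.3f act %.3f m%.3f"%(a-a0,yaw(r.observe())-a0,m))
    if abs(m)>.17: break
o=st(a,"end %.3f"%a)
E
```

```text
0.240 act 0.240 m0.055 t12.12 w0.6542 g21.5 Fy-0.15 Fx0.69 Fz7.47 Mz0.060 [527.9  34.4 158.9]
0.280 act 0.280 m0.040 t12.43 w0.6553 g21.5 Fy-1.15 Fx0.41 Fz7.91 Mz0.049 [528.   34.4 158.9]
0.320 act 0.320 m0.050 t12.75 w0.6574 g21.5 Fy-0.27 Fx-0.10 Fz6.90 Mz0.049 [528.   34.4 158.9]
0.360 act 0.360 m0.048 t13.07 w0.6518 g21.5 Fy0.15 Fx1.03 Fz6.05 Mz0.056 [528.   34.4 158.9]
0.400 act 0.400 m0.045 t13.38 w0.6561 g21.5 Fy-0.41 Fx-0.05 Fz6.12 Mz0.032 [528.   34.3 158.9]
0.440 act 0.440 m0.071 t13.70 w0.6550 g21.5 Fy0.52 Fx0.65 Fz6.77 Mz0.081 [528.   34.3 158.9]
0.480 act 0.480 m0.059 t14.02 w0.6559 g21.5 Fy-0.41 Fx0.06 Fz6.44 Mz0.036 [528.   34.4 158.9]
0.520 act 0.520 m0.059 t14.33 w0.6547 g21.5 Fy-1.12 Fx0.86 Fz7.04 Mz0.084 [528.   34.4 158.9]
0.564 act 0.564 m0.030 t14.97 w0.6621 g21.5 Fy-0.09 Fx0.56 Fz6.72 Mz-0.020 [528.1  34.4 158.9]
0.608 act 0.608 m0.020 t15.60 w0.6565 g21.5 Fy-0.28 Fx-0.06 Fz5.93 Mz0.044 [528.1  34.4 158.9]
0.652 act 0.652 m0.024 t16.23 w0.6585 g21.5 Fy-0.02 Fx0.18 Fz7.24 Mz0.012 [528.1  34.4 158.9]
0.696 act 0.696 m0.019 t16.87 w0.6537 g21.5 Fy0.29 Fx0.24 Fz7.14 Mz0.042 [528.1  34.4 158.9]
0.740 act 0.740 m0.033 t17.50 w0.6558 g21.5 Fy-0.18 Fx0.89 Fz6.99 Mz-0.024 [528.1  34.4 158.9]
0.784 act 0.784 m0.026 t18.13 w0.6566 g21.5 Fy-0.28 Fx-0.41 Fz7.08 Mz-0.015 [528.1  34.4 158.9]
0.828 act 0.828 m-0.012 t18.77 w0.6531 g21.5 Fy0.13 Fx0.49 Fz6.34 Mz-0.022 [528.1  34.4 158.9]
0.872 act 0.872 m0.003 t19.40 w0.6587 g21.5 Fy-0.48 Fx0.45 Fz6.29 Mz0.037 [528.1  34.4 158.9]
0.916 act 0.916 m0.027 t20.03 w0.6541 g21.5 Fy0.09 Fx0.18 Fz7.07 Mz-0.026 [528.1  34.4 158.9]
0.960 act 0.960 m0.002 t20.67 w0.6586 g21.5 Fy-0.15 Fx0.75 Fz6.35 Mz-0.065 [528.1  34.4 158.9]
1.004 act 1.004 m-0.253 t21.30 w0.6552 g21.6 Fy1.84 Fx0.26 Fz7.31 Mz-0.271 [527.9  34.5 158.9]
end 2.132 t21.30 w0.6552 g21.6 Fy1.84 Fx0.26 Fz7.31 Mz-0.271 [527.9  34.5 158.9]
```

The stop came up at 1.00 rad (0.27 N m). I ease off a little and lift.

```bash
python3 - <<'E'
from h import *
p=np.array([527.7,34.5,158.3]); a=2.108
r.move_linear(p,quat(a)); r.hold(.1); st(a,"eased")
ok=True
for z in (158.9,159.6,160.3,161,162,164,167):
    p[2]=z; r.move_linear(p,quat(a),max_speed=30); r.hold(.05); o=st(a,z)
    if o["force"][2]<-9: ok=False; break
if ok:
    p[2]=225; r.move_linear(p,quat(a),max_speed=80); r.hold(.1); st(a,"up")
f=wrist(); cv2.imwrite("pics/w2.png",f["pixels"][:,:,::-1])
E
```

```text
eased t21.65 w0.6527 g21.7 Fy-0.21 Fx0.85 Fz8.11 Mz-0.100 [528.   34.5 158.8]
158.9 t21.95 w0.6534 g21.4 Fy0.76 Fx0.59 Fz6.00 Mz-0.025 [528.   34.5 159.3]
159.6 t22.25 w0.6550 g21.4 Fy1.17 Fx0.43 Fz6.27 Mz-0.030 [528.   34.5 159.8]
160.3 t22.55 w0.6562 g21.0 Fy0.09 Fx-1.62 Fz4.25 Mz-0.078 [528.   34.5 160.4]
161 t22.85 w0.6570 g20.7 Fy-0.86 Fx-1.53 Fz3.09 Mz-0.020 [527.9  34.5 161. ]
162 t23.15 w0.6526 g20.3 Fy-1.12 Fx-1.17 Fz0.09 Mz-0.073 [527.6  34.4 161.8]
164 t23.45 w0.6535 g20.2 Fy-0.77 Fx0.44 Fz-0.29 Mz-0.056 [527.4  34.4 163.9]
167 t23.75 w0.6557 g20.1 Fy-0.49 Fx0.45 Fz-0.39 Mz-0.002 [527.6  34.6 167. ]
up t24.73 w0.6566 g20.1 Fy0.83 Fx0.46 Fz-1.17 Mz-0.037 [527.3  34.5 224.4]
```

View pics/w2.png

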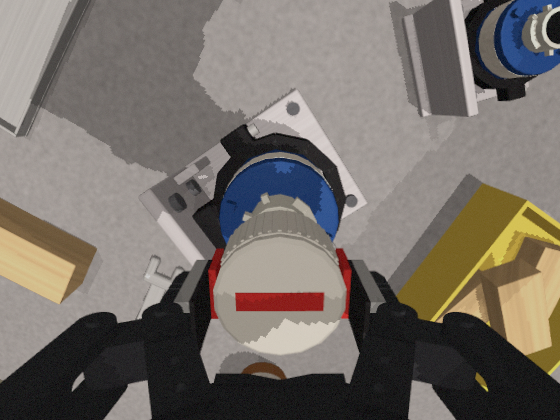

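The cap is off (neck visible below, cap level between the pads). Now to the tray.

```bash
python3 - <<'E'
from h import *
a=2.108; p=np.array([519.,-283,225])
r.goto(p,quat(a)); p[2]=60; r.move_linear(p,quat(a),max_speed=110); p[2]=39; r.move_linear(p,quat(a),max_speed=40); r.hold(.2)
b=st(a,"near")["force"][2]
while p[2]>30:
    p[2]-=.7; r.move_linear(p,quat(a),max_speed=15); r.hold(.1); o=st(a,"%.1f"%p[2])
    if o["force"][2]-b>3.5: break
f=r.grab_frame("side"); cv2.imwrite("pics/s2.png",cv2.resize(f["pixels"][120:270,230:430,::-1],None,fx=4,fy=4))
np.save("p.npy",p)
E
```

```text
near t28.51 w0.6545 g20.1 Fy-0.37 Fx-0.85 Fz-0.92 Mz0.012 [ 519.2 -283.1   39.3]
38.3 t28.86 w0.6573 g20.1 Fy-0.32 Fx0.16 Fz-1.17 Mz0.053 [ 519.  -283.    38.3]
37.6 t29.21 w0.6575 g20.1 Fy0.35 Fx0.20 Fz-1.26 Mz-0.015 [ 519.  -283.    37.6]
36.9 t29.56 w0.6554 g20.1 Fy0.08 Fx0.18 Fz-1.34 Mz-0.023 [ 519.  -283.    36.9]
36.2 t29.91 w0.6573 g20.1 Fy0.07 Fx0.31 Fz-0.83 Mz-0.030 [ 519.  -283.    36.2]
35.5 t30.26 w0.6538 g20.1 Fy0.24 Fx0.22 Fz-0.57 Mz-0.012 [ 519.  -283.    35.5]
34.8 t30.61 w0.6536 g20.4 Fy-0.29 Fx0.81 Fz0.00 Mz0.060 [ 519.1 -283.1   34.9]
34.1 t30.96 w0.6582 g22.7 Fy1.36 Fx0.99 Fz8.08 Mz0.017 [ 519.1 -283.1   34.8]
```

View pics/s2.png

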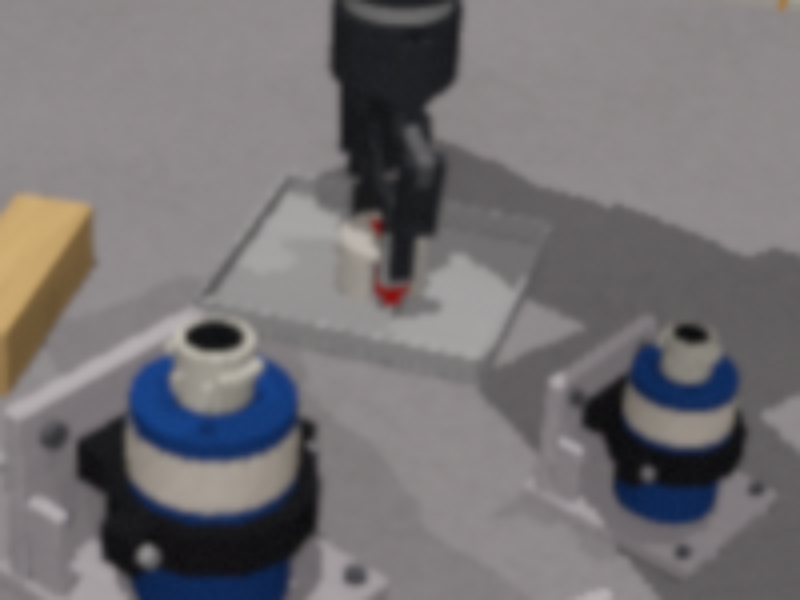

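The cap stands in the tray, in contact at about 8 N. I release gradually, lowering slightly as the pads swing back.

```bash
python3 - <<'E'
from h import *
a=2.108; p=np.load("p.npy")
for w,dz in ((.67,.0),(.69,.2),(.71,.3),(.73,.3),(.75,.3),(.77,.3),(.79,.3),(.82,0),(1.0,0)):
    p[2]-=dz
    if dz: r.move_linear(p,quat(a))
    r.gripper_to(w); r.hold(.1); st(a,w)
p[2]=130; r.move_linear(p,quat(a),max_speed=80); r.hold(.3); o=st(a,"clear")
f=wrist(); cv2.imwrite("pics/w3.png",f["pixels"][:,:,::-1])
E
```

```text
0.67 t31.32 w0.6730 g9.0 Fy-0.28 Fx0.46 Fz4.68 Mz-0.027 [ 519.1 -283.2   34.3]
0.69 t31.89 w0.6875 g8.0 Fy0.28 Fx0.23 Fz3.02 Mz-0.015 [ 519.1 -283.    33.9]
0.71 t32.46 w0.7089 g7.0 Fy0.82 Fx-0.17 Fz2.48 Mz-0.046 [ 518.9 -283.    33.5]
0.73 t33.02 w0.7295 g6.0 Fy-0.15 Fx0.55 Fz-0.58 Mz-0.014 [ 518.9 -282.9   33.1]
0.75 t33.59 w0.7501 g5.0 Fy0.90 Fx0.30 Fz-0.06 Mz-0.006 [ 518.9 -282.9   32.8]
0.77 t34.16 w0.7698 g4.0 Fy-0.45 Fx0.67 Fz0.55 Mz-0.016 [ 519.  -283.    32.6]
0.79 t34.73 w0.7926 g0.0 Fy-0.81 Fx-0.41 Fz0.45 Mz-0.029 [ 519.  -283.1   32.5]
0.82 t35.04 w0.8192 g0.0 Fy-0.14 Fx0.04 Fz-0.57 Mz0.055 [ 519.  -283.    32.4]
1.0 t35.45 w1.0020 g0.0 Fy-0.59 Fx-0.50 Fz0.98 Mz0.003 [ 519.  -283.    32.4]
clear t37.12 w1.0009 g0.0 Fy-0.45 Fx-0.15 Fz0.30 Mz-0.021 [ 518.9 -283.   129.8]
```

View pics/w3.png

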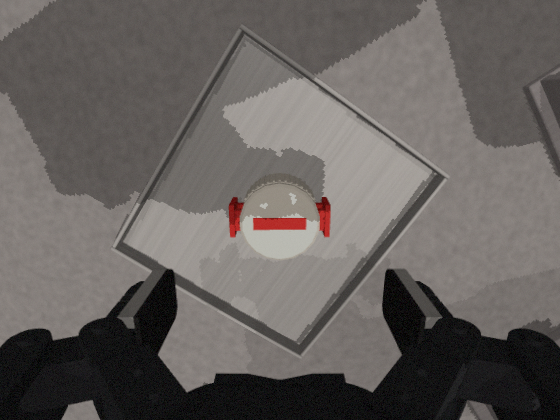

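The cap lies flat in the tray at (280,220) with both tabs out and the gripper clear of it, so I hand the job in.

```bash
python3 -c "
from cell import r
print(r.close_job())"
```

```text
the job is handed in; nothing more can be done
None
```

The cap is off the blue canister, released and lying flat, open side down, in the steel drip tray; the job was handed in at about 37 s, with highest readings of about 23 N per finger and 0.27 N m at the open stop, and the robot never went near the bottle, blank or wrench.

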